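# Lean the stock jar on the tilt rest

### The arm

A 6-joint arm with a two-finger parallel gripper is mounted at the origin on the work surface. World frame = base frame: x ahead of the robot, y to its left, z up, the work surface at z = 0. Lengths are in m, angles in degrees, forces in N, time in s.
With the tool pointing down it reaches from about 0.375 to 0.9 m from the base axis. Payload 3.1 kg.
Tool frame: the origin (TCP) lies at the very end of the fingers, on their centre line; the grasp point (between the pads) lies 19 mm behind it (grasp_offset is the distance from the TCP to the grasp point, in m); z points along the fingers, y is the direction in which the jaws open and shut (so a half turn about z gives the same grasp; the last joint's range is limited). The gripper opens to 87 mm and grips with 3 to 60 N. Pads are 19 mm wide; open, the fingers measure 117 mm over their backs; the gripper's body (75 mm by 190 mm) begins 51 mm behind the grasp point.
Start: joints at [-87.347, 30.224, 82.088, -0, 67.689, -10.227], TCP at [0.139, -0.609, 0.223] pointing down, gripper open.
Joint ranges: [-176.69, 176.69], [-43.24, 126.21], [12.49, 139.97], [-82, 262], [0, 151.66], [-163.58, 163.58]. Speed limits (degrees/s): [159.86, 159.86, 180, 180, 180, 180].

### API

Orientations are given as a 3x3 rotation matrix whose columns are the frame's x, y, z axes.
In Python, from rig import * gives the robot as it stands. The module is installed in compiled form; this text tells all that it offers.
- The arm moves only by the tool play_rows, never from a script. Its argument "plan" is a list that holds one entry, the list of rows, each a list of 7 numbers: the shift along the world's x, y, z each as a share of 5 cm, from -1 to 1, then the turn, a rotation vector about the world's x, y, z each as a share of pi rad, from -1 to 1, then the gripper's target within -1 to 1 (fully open at 1, half-way at 0, shut at -1). A call has 1 to 12 rows; each row shifts and turns the commanded pose from where the row before left it; what a row does not reach is not made up. A row lasts 1/10 s, in which the tool goes at most 50 mm and 8.59 degrees, less where a joint would pass 70% of its speed; a pose out of reach is approached as far as the arm can. A call with a number of a shift or a turn outside -1 to 1 is refused whole. A call with a gripper value outside its range is refused whole. The fingers move at their own pace and stop on an object; the grip force is fixed at half the most. Time passes only in rows, so rows that do not move let the fingers close. It gives the time, the measured TCP pose, the force and the opening at its end, in the units of the state.
- read_state(): the state, without advancing time (a new reading comes with each control period).
- capture(name): name is "side" or "top"; returns the picture (400x640x3 uint8, red, green, blue); there is no depth.
- camera_params(name): a dict with "intrinsics" (3x3 intrinsics, pixels), "R" (3x3) and "t" (3): a world point X has camera coordinates R X + t. Camera axes: x right, y down, z forward; pixel columns grow to the right and rows downward; lengths in m; the calibration is good to about 2 mm. A picture is of the moment at which its call begins. camera_params takes no time and is no camera call.
- hand_in(): hands the job in, once; it reports no verdict.
The state is a dict: "time_s": time; "joint_positions": joint angles; "qvel": joint speeds; "tau": joint torques, N m; "position": TCP position; "tcp_rot": TCP orientation; "force": force on the tool from outside, world axes, zero at the start; "moment": the same for the moment, N m; "opening": opening from 0.0 (shut) to 1.0 (fully open).
Only numpy, scipy, OpenCV 4.12 (cv2) and the standard library are available. Lean on these libraries where they do the work, as an engineer would, in place of code of your own. Each camera call takes 0.05 s, during which the arm holds its last target. There are 200 camera calls.

### The job

The contents of the big closed square jar have caked on one side: push the jar along the tilting stand until its foot is squarely home against the kerb, then tip it forward over the kerb until it leans lightly on the rest bar and keep it there for at least two seconds. Then ease it back, without letting it drop, until it stands level on the stand, still at the kerb, and take your hand away. It is too wide to grip, so push it; do not ram the bar or knock any of the other things about.

Things in the scene. Friction and masses are not known exactly. Their poses are not given: they have to be found in the camera images.
- stand: Fixed tilting stand: aluminium plate 12 mm thick with a dark steel kerb across it. Origin on the bench surface (12 mm below the plate's top) under the middle of the kerb's near face. x: push direction, level, roughly away from the robot; y along the kerb; z up. Plate: x -190 to 90, y -110 to 110 mm. Kerb: x 0 to 10, y -100 to 100 mm, 8 mm above the plate.
- rest: Fixed rest bar beyond the kerb, axes as the stand: a level steel bar 16 mm thick, 200 mm long along y, its centre line 122 mm above the bench, on posts at y -90 and 90 mm. Origin on the bench under the bar's near side (centre line 8 mm further along x). Its distance from the kerb varies, 26 to 42 mm, so a jar leaning on it tilts about 15 to 22 degrees.
- jar: Closed white box-shaped jar, loose: 90 mm along x, 110 along y, 150 high, plus a round grey lid 88 across, 18 high. 0.4 to 0.65 kg, mass centre 83 mm up; topples beyond 28 degrees. Origin: centre of underside; z up; x towards the kerb. Starts upright on the plate 20 to 50 mm short of the kerb, a bit askew. Friction 0.5 to 0.7: pushed over 60 mm above the plate it may tip, not slide.
- jar_toe (a point): Middle of the lower front edge of the jar (45 mm along the jar's x from its origin, at its underside), which goes against the kerb.
- amber: Bystander: amber glass bottle with blue cap, 72 mm across, 165 mm high, beside the stand. Origin: centre of its underside.
- rack: Bystander: white tube rack with capped tubes, 60 x 150 mm, about 97 mm high, beside the stand on the other side. Origin: centre of its underside, long side along its y.
- tub: Bystander: round white plastic tub, 90 mm across, 150 mm high. Origin: centre of its underside.
- beaker: Bystander: glass beaker, 72 mm across, 95 mm high. Origin: centre of its underside.
- clear: Bystander: clear glass bottle with blue cap, 68 mm across, 150 mm high. Origin: centre of its underside.
- tray: Bystander: empty white tray, 130 x 170 mm, 40 mm high. Origin: centre of its underside.

How it is judged (in metres and radians):
On the way, in this order (a step that is already met when the one before it is completed fails the run):
1. the jar stands upright with its foot home against the kerb (within 6 mm) and square to it (within 4 degrees) (x of jar_toe in the frame of stand above -0.006 m and angle between the x axis of jar and the x axis of stand, either way round below 0.07 rad and angle between jar's own z axis and vertical below 0.04 rad), for 0.2 s.
2. the jar leans on the rest bar, tilted, pressing it with 0.5 to 20 N, without a break for 1.7 s (contact force between jar and rest between 0.5 and 20 N and angle between jar's own z axis and vertical above 0.2 rad), for 1.7 s.
At the end, for the whole second after the job is handed in: The jar stands level on the stand's plate (within 1.7 degrees) and at rest, its toe within 15 mm of the kerb and within 50 mm of the kerb's middle, square to the kerb within 7 degrees (x of jar_toe in the frame of stand between -0.015 and 0.004 m and y of jar_toe in the frame of stand between -0.05 and 0.05 m and angle between the x axis of jar and the x axis of stand, either way round below 0.12 rad and z of jar in the frame of stand below 0.016 m and angle between jar's own z axis and vertical below 0.03 rad and linear speed of jar below 0.01 m/s and angular speed of jar below 0.05 rad/s); the robot touches nothing.
It fails at once if the jar is dropped, flung or let fall back (turning faster than 1.8 rad/s) (angular speed of jar above 1.8 rad/s).
It fails at once if the jar is rammed into the rest bar (over 35 N) (contact force between jar and rest above 35 N).
It fails at once if another thing on the bench is knocked about (moved more than 25 mm or tipped over) (distance of any of amber, rack, tub, beaker, clear, tray from where it was at the start of the episode above 0.025 m or angle between any of amber, rack, tub, beaker, clear, tray's own z axis and vertical above 0.5 rad).
It also fails if it takes over 58 s, if anything falls off the work surface, if the arm or the gripper's body presses on something with over 40 N, if the wrist force passes 120 N, or if a joint passes its speed limit or range.

## Working session

There is one attempt and no reset: what is moved stays moved. The work goes in short steps, Python scripts to look and compute and a tool call to move; the robot and the scene stay as the last step left them, time stands still between calls to the robot, and variables do not carry over. Pictures are saved under pics/ and viewed, about 8 in all and at most 12, crops included, and the job is handed in when it is done.

Besides the shell and the picture viewer there is one more tool, called after "Emit:" as name(argument=value, ...), one argument or row to a line, values as JSON. play_rows: Moves the arm, as the interface text tells. Its arguments: {"type":"object","properties":{"plan":{"type":"array"}},"required":["plan"]}

```bash
mkdir -p pics
python3 - <<'E'
from rig import *
import cv2,numpy as np
for n in("side","top"):
    im=capture(n); cv2.imwrite(f"pics/{n}0.png",im[:,:,::-1])
    p=camera_params(n); print(n,np.round(p["intrinsics"],1).tolist(),np.round(p["R"],4).tolist(),np.round(p["t"],4).tolist())
s=read_state(); print(s["position"],np.round(s["tcp_rot"],3).tolist(),s["opening"],s["time_s"],s["force"])
E
```

```text
side [[440.3, 0.0, 320.8], [0.0, 440.3, 205.1], [0.0, 0.0, 1.0]] [[-0.7755, -0.6311, 0.0199], [-0.3948, 0.46, -0.7953], [0.4927, -0.6246, -0.6059]] [0.394, 0.2491, 1.0649]
top [[433.7, 0.0, 312.7], [0.0, 433.7, 197.9], [0.0, 0.0, 1.0]] [[-0.0261, -0.9997, 0.0021], [-0.9954, 0.0258, -0.0928], [0.0927, -0.0045, -0.9957]] [-0.0222, 0.5045, 1.5573]
[ 0.13933344 -0.60860017  0.22168119] [[0.975, 0.223, -0.0], [0.223, -0.975, 0.002], [0.0, -0.002, -1.0]] 0.9978219132863917 0.1 [-0.24210367  0.43338684  0.17224948]
```

View pics/side0.png

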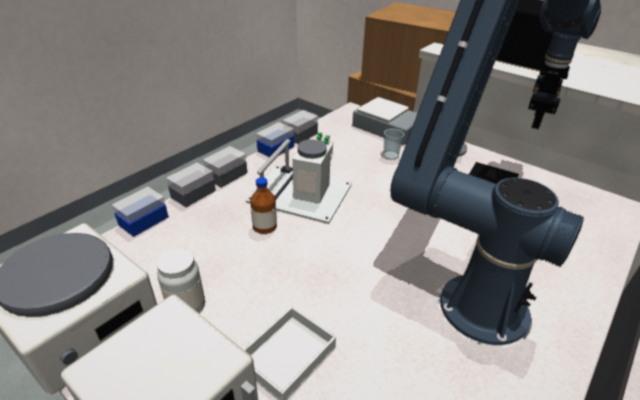

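View pics/top0.png

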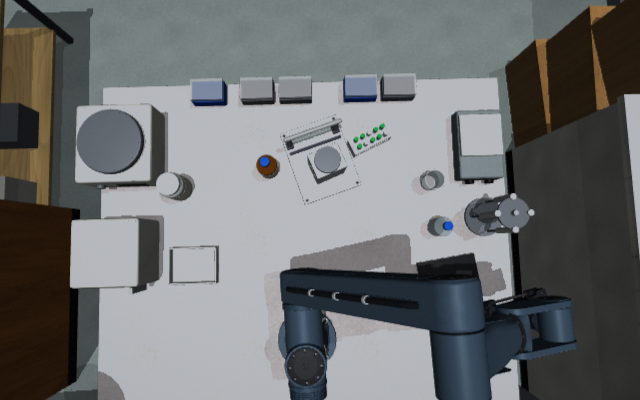

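The side view shows the jar at (312,170), amber bottle at (263,205) and the rest bar behind the jar. In the top view the stand spans about (280–360, 115–203), with the lid at (327,160), amber at (266,165) and the rack at (370,138). I'll zoom in on the stand next.

```bash
cat > h.py <<'E'
import numpy as np,cv2
from rig import *
def px2w(n,u,v,z):
    p=camera_params(n);K=np.array(p["intrinsics"]);R=np.array(p["R"]);t=np.array(p["t"])
    c=-R.T@t;d=R.T@np.linalg.solve(K,[u,v,1.]);return c+d*(z-c[2])/d[2]
def w2px(n,X):
    p=camera_params(n);q=np.array(p["intrinsics"])@(np.array(p["R"])@X+p["t"]);return q[:2]/q[2]
def crop(n,im,u0,v0,u1,v1,s,name):
    c=cv2.resize(im[v0:v1,u0:u1,::-1],None,fx=s,fy=s,interpolation=cv2.INTER_CUBIC)
    for u in range(u0,u1,10): cv2.putText(c,str(u),((u-u0)*s,8),0,.3,(0,0,255),1);cv2.line(c,((u-u0)*s,10),((u-u0)*s,16),(0,0,255),1)
    for v in range(v0,v1,10): cv2.putText(c,str(v),(0,(v-v0)*s+3),0,.3,(0,0,255),1);cv2.line(c,(20,(v-v0)*s),(26,(v-v0)*s),(0,0,255),1)
    cv2.imwrite(name,c)
E
python3 - <<'E'
from h import *
im=capture("top");crop("top",im,270,105,400,210,6,"pics/topc.png")
im=capture("side");crop("side",im,240,125,360,225,6,"pics/sidec.png")
E
```

```text
(no output)
```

View pics/topc.png

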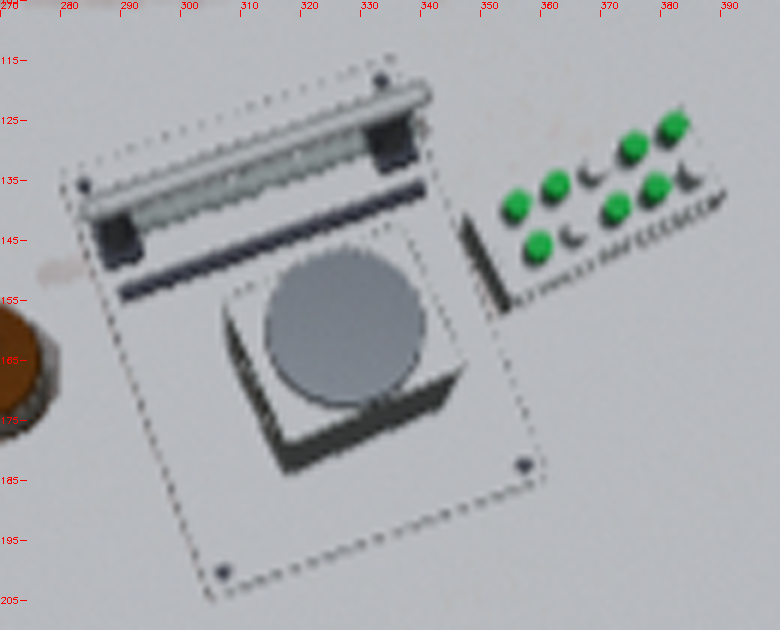

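View pics/sidec.png

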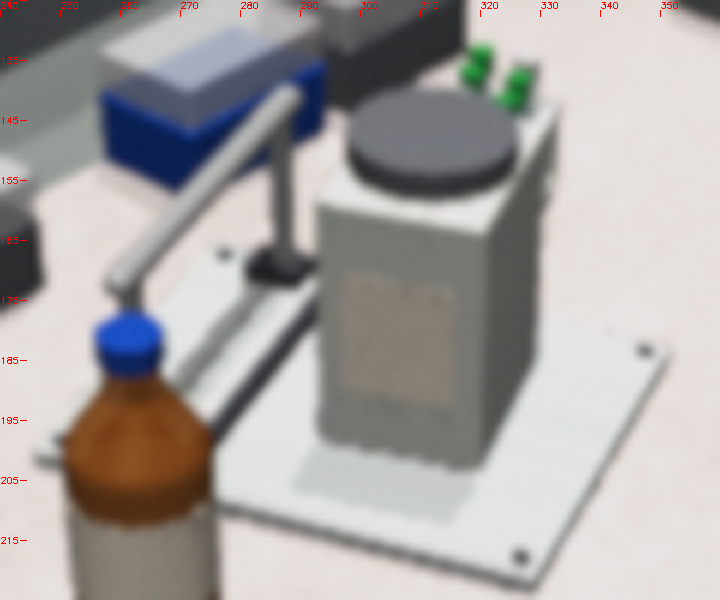

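In the top crop (÷6, plus 270 and 105), the plate corners are at (305,204.7), (360.8,185), (280.3,133.7) and (335.8,114.7). The lid centre is at (327.5,159.5). The jar's near top edge runs from (317.5,179.5) to (347.5,166.3). The side crop confirms the jar is upright and short of the kerb.

```bash
cat >> h.py <<'E'
C=[(305,204.7),(360.8,185),(280.3,133.7),(335.8,114.7)]
def stand():
    w=np.array([px2w("top",u,v,.012)[:2] for u,v in C])
    loc=np.array([(-.19,.11),(-.19,-.11),(.09,.11),(.09,-.11)])
    a=w-w.mean(0);b=loc-loc.mean(0)
    th=np.arctan2((b[:,0]*a[:,1]-b[:,1]*a[:,0]).sum(),(a*b).sum())
    R=np.array([[np.cos(th),-np.sin(th)],[np.sin(th),np.cos(th)]])
    o=w.mean(0)-R@loc.mean(0)
    return o,R,th,w-(loc@R.T+o)
E
python3 - <<'E'
from h import *
o,R,th,res=stand()
print("stand",o.round(4),np.degrees(th),(res*1e3).round(1).tolist())
L=lambda u,v,z:(R.T@(px2w("top",u,v,z)[:2]-o)*1e3).round(1)
print("kerb near",L(290.2,155,.02),L(341,137,.02))
print("lid",L(327.5,159.5,.18))
a,b=L(317.5,179.5,.162),L(347.5,166.3,.162);print("neartop",a,b,"ang",np.degrees(np.arctan2(*( (a-b)[[0,1]]))))
a,b=L(307,155.5,.162),L(336.7,142,.162);print("fartop",a,b)
print("nearbottom",L(318,184.2,.012),L(343.5,173.2,.012))
# rest bar ends top z .130
print("bar near edge",L(283.5,142,.122),L(341.5,122,.122))
print("amber",L(266,160,.165),"rack tubes",L(356,140,.09),L(382,126,.09),"rack near corner", L(354,157,.0),L(347,141,.06))
print("side: jar bot",(R.T@(px2w("side",293+0,199,.012)[:2]-o)*1e3).round(1),(R.T@(px2w("side",320,202.5,.012)[:2]-o)*1e3).round(1))
E
```

```text
stand [ 0.6954 -0.0527] 17.701257006535606 [[-0.5, -0.9], [0.0, 1.5], [0.1, -0.7], [0.3, 0.1]]
kerb near [  0.2 100.7] [  2.3 -98.8]
lid [-86.6  -8.4]
neartop [-136.5   43.9] [-127.4  -65.7] ang -4.746335709371292
fartop [-48.3  50.3] [-37.6 -59.1]
nearbottom [-134.9   39.3] [-127.2  -63.1]
bar near edge [ 30.6 109.5] [  31.3 -103.6]
amber [-18.2 185. ] rack tubes [ -39.3 -135.3] [ -22.1 -239.5] rack near corner [ -81.2 -122.1] [ -26.6 -108.6]
side: jar bot [-46.8  51.8] [-131.6   35.8]
```

```bash
cat >> h.py <<'E'
from scipy.spatial.transform import Rotation as Ro
def tgt(pitch,th=np.radians(17.7)):
    ex=np.array([np.cos(th),np.sin(th),0]);ey=np.array([-ex[1],ex[0],0]);a=np.radians(pitch)
    z=ex*np.cos(a)-np.array([0,0,1])*np.sin(a);y=-ey
    return np.stack([np.cross(y,z),y,z],1)
def rv(pitch):
    return Ro.from_matrix(tgt(pitch)@np.array(read_state()["tcp_rot"]).T).as_rotvec()/np.pi
def st():
    s=read_state();o,R,th,_=stand();P=np.array(s["position"])
    print("t",s["time_s"],"TCP stand mm",(R.T@(P[:2]-o)*1e3).round(1),"z",round(P[2]*1e3,1),"F stand",(R.T@np.array(s["force"])[:2]).round(2),round(s["force"][2],2),"op",round(s["opening"],2),"q",np.round(s["joint_positions"],0))
    print("rot left shares p50",rv(50).round(4))
E
python3 - <<'E'
from h import *
st();o,R,th,_=stand()
print(o+R@[-.19,-.008])
for n,u,v,z in(("clear",447,226,.15),("beaker",430,180,.09)): print(n,px2w("top",u,v,z).round(3))
E
```

```text
t 0.2 TCP stand mm [-698.8 -360.7] z 221.9 F stand [ 0.86 -0.32] 0.72 op 1.0 q [-87.  30.  82.   0.  68. -10.]
rot left shares p50 [ 0.0582 -0.2144  0.0255]
[ 0.51683132 -0.11808816]
clear [ 0.386 -0.48   0.15 ]
beaker [ 0.55  -0.448  0.09 ]
```

Emit:
play_rows(
  plan=[
    [[0.54,0.7,0.1,0.0048,-0.018,0.002,0],[0.54,0.7,0.1,0.0048,-0.018,0.002,0],[0.54,0.7,0.1,0.0048,-0.018,0.002,0],[0.54,0.7,0.1,0.0048,-0.018,0.002,0],[0.54,0.7,0,0.0048,-0.018,0.002,0],[0.54,0.7,0,0.0048,-0.018,0.002,0],[0.54,0.7,0,0.0048,-0.018,0.002,0],[0.54,0.7,0,0.0048,-0.018,0.002,0],[0.54,0.7,0,0.0048,-0.018,0.002,0],[0.54,0.7,0,0.0048,-0.018,0.002,0],[0.54,0.7,0,0.0048,-0.018,0.002,0],[0.54,0.7,0,0.0048,-0.018,0.002,0]],
  ],
)

```text
time_s: 1.4
position: [0.4641, -0.1882, 0.2428]
tcp_rot: [[0.727, 0.297, 0.619], [0.229, -0.955, 0.19], [0.647, 0.003, -0.762]]
force: [-0.1, -0.0, -1.2]
opening: 0.501
```

```bash
python3 -c "
from h import *
st();o,R,th,_=stand();print(np.array([*(o+R@[-.19,-.008]),.2])-read_state()['position'])"
```

```text
t 1.4 TCP stand mm [-261.5  -58.8] z 242.8 F stand [-0.14 -0.  ] -1.23 op 0.5 q [-59.  16. 120.  57.  49. -28.]
rot left shares p50 [0.0004 0.0021 0.0022]
[ 0.05269388  0.07012711 -0.04284461]
```

Emit:
play_rows(
  plan=[
    [[0.26,0.35,-0.4,0,0.0005,0.0005,0],[0.26,0.35,-0.6,0,0.0005,0.0005,0],[0.26,0.35,-0.6,0,0.0005,0.0005,0],[0.26,0.35,-0.6,0,0.0005,0.0005,0],[0,0,-0.5,0,0,0,0],[0,0,-0.5,0,0,0,0],[0,0,-0.4,0,0,0,0],[0,0,-0.3,0,0,0,0],[0,0,-0.1,0,0,0,0],[0,0,0,0,0,0,0]],
  ],
)

```text
time_s: 2.4
position: [0.5153, -0.1193, 0.0419]
tcp_rot: [[0.731, 0.304, 0.61], [0.233, -0.953, 0.195], [0.641, -0.001, -0.768]]
force: [-0.1, 1.2, -0.4]
opening: 0.5
```

```bash
python3 -c "
from h import *
st();im=capture('side');crop('side',im,240,125,390,230,5,'pics/s2.png')"
```

```text
t 2.4 TCP stand mm [-191.8   -8.7] z 41.9 F stand [0.29 1.17] -0.36 op 0.5 q [-46.  47. 127. 109.  37. -80.]
rot left shares p50 [ 0.     -0.0008  0.0001]
```

View pics/s2.png

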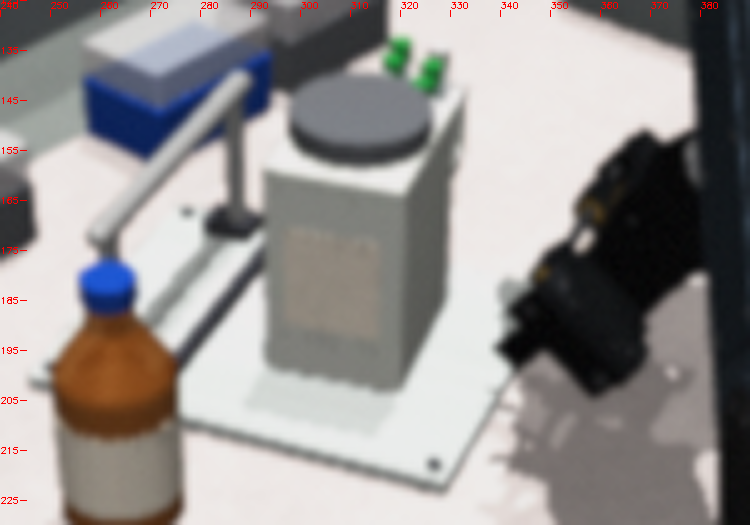

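Emit:
play_rows(
  plan=[
    [[0.18,0.057,0,0,0,0,0],[0.18,0.057,0,0,0,0,0],[0.18,0.057,0,0,0,0,0],[0.15,0.048,0,0,0,0,0],[0.076,0.024,0,0,0,0,0],[0.076,0.024,0,0,0,0,0],[0.076,0.024,0,0,0,0,0],[0.076,0.024,0,0,0,0,0],[0.076,0.024,0,0,0,0,0],[0.076,0.024,0,0,0,0,0],[0.076,0.024,0,0,0,0,0],[0.076,0.024,0,0,0,0,0]],
  ],
)

```text
time_s: 3.65
position: [0.5786, -0.0978, 0.042]
tcp_rot: [[0.733, 0.304, 0.608], [0.233, -0.953, 0.195], [0.639, -0.002, -0.769]]
force: [-5.4, -1.7, 3.4]
opening: 0.501
```

```bash
python3 -c "
from h import *
st()"
```

```text
t 3.65 TCP stand mm [-125.    -7.5] z 42.0 F stand [-5.64  0.05] 3.38 op 0.5 q [-37.  46. 120. 107.  33. -68.]
rot left shares p50 [-0.     -0.0017 -0.    ]
```

Emit:
play_rows(
  plan=[
    [[0.076,0.024,0,0,0,0,0],[0.076,0.024,0,0,0,0,0],[0.076,0.024,0,0,0,0,0],[0.076,0.024,0,0,0,0,0],[0.04,0.013,0,0,0,0,0],[0.04,0.013,0,0,0,0,0]],
  ],
)

```text
time_s: 4.25
position: [0.5985, -0.0924, 0.0421]
tcp_rot: [[0.733, 0.304, 0.609], [0.233, -0.953, 0.195], [0.64, -0.001, -0.769]]
force: [-4.5, -0.7, 1.9]
opening: 0.5
```

```bash
python3 -c "
from h import *
st();im=capture('top');crop('top',im,270,105,390,205,6,'pics/t3.png')"
```

```text
t 4.25 TCP stand mm [-104.4   -8.4] z 42.1 F stand [-4.5   0.74] 1.95 op 0.5 q [-35.  46. 117. 106.  32. -64.]
rot left shares p50 [ 0.0002 -0.0013  0.0002]
```

View pics/t3.png

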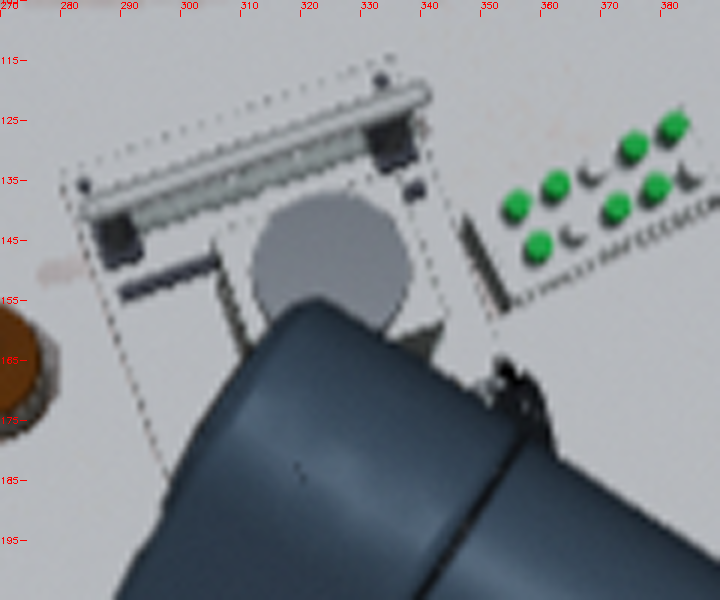

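The jar has squared up and is near the kerb. The lid centre is at about (325.2,150.3), and the far top edge runs from (305.5,144.7) to about (334.2,133.3).

```bash
python3 -c "
from h import *
o,R,th,_=stand()
L=lambda u,v,z:(R.T@(px2w('top',u,v,z)[:2]-o)*1e3).round(1)
print(L(325.2,150.3,.18),L(305.5,144.7,.162),L(334.2,133.3,.162),L(343.5,159,.162))"
```

```text
[-54.9 -11.4] [-11.8  43. ] [ -6.7 -61.1] [-99.7 -61.3]
```

Emit:
play_rows(
  plan=[
    [[0.038,0.012,0,0,0,0,0],[0.038,0.012,0,0,0,0,0],[0.038,0.012,0,0,0,0,0],[0.03,0.01,0,0,0,0,0],[0.02,0.006,0,0,0,0,0],[0.02,0.006,0,0,0,0,0]],
  ],
)

```text
time_s: 4.9
position: [0.6076, -0.0902, 0.042]
tcp_rot: [[0.733, 0.303, 0.609], [0.233, -0.953, 0.193], [0.639, 0.001, -0.769]]
force: [-11.6, -5.7, 4.6]
opening: 0.498
```

```bash
python3 -c "
from h import *
st()"
```

```text
t 4.9 TCP stand mm [-95.1  -9. ] z 42.0 F stand [-12.77  -1.96] 4.56 op 0.5 q [-34.  46. 116. 106.  31. -62.]
rot left shares p50 [ 0.0007 -0.0015  0.0005]
```

```bash
python3 -c "
from h import *
crop('top',capture('top'),275,115,350,170,8,'pics/a.png');crop('side',capture('side'),250,130,350,210,6,'pics/b.png')
a=cv2.imread('pics/a.png');b=cv2.imread('pics/b.png')
c=np.zeros((max(a.shape[0],b.shape[0]),0,3),np.uint8)
f=lambda i:cv2.resize(i,(400,int(i.shape[0]*400/i.shape[1])))
a,b=f(a),f(b);h=max(a.shape[0],b.shape[0])
cv2.imwrite('pics/c.png',np.hstack([cv2.copyMakeBorder(i,0,h-i.shape[0],0,0,0) for i in(a,b)]))"
```

```text
(no output)
```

View pics/c.png

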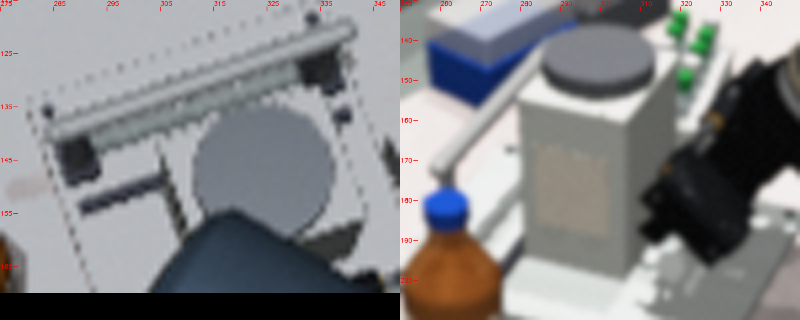

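The lid centre is now at about (324.5,147.6), so the toe is about 1 mm from the kerb. The jar's left top edge is parallel to the plate edge to about 1°. I'll press slightly more, hold, back off and rise to the tipping height.

Emit:
play_rows(
  plan=[
    [[0.02,0.006,0,0,0,0,0],[0,0,0,0,0,0,0],[0,0,0,0,0,0,0],[0,0,0,0,0,0,0]],
  ],
)

```text
time_s: 5.4
position: [0.6076, -0.0902, 0.042]
tcp_rot: [[0.734, 0.302, 0.608], [0.233, -0.953, 0.192], [0.638, 0.0, -0.77]]
force: [-11.6, -5.6, 5.3]
opening: 0.499
```

```bash
python3 -c "
from h import *
st();o,R,th,_=stand();print((R.T@(px2w('top',324.5,147.6,.18)[:2]-o)*1e3).round(1))"
```

```text
t 5.4 TCP stand mm [-95.  -9.] z 42.0 F stand [-12.76  -1.79] 5.32 op 0.5 q [-34.  46. 116. 106.  31. -62.]
rot left shares p50 [ 0.0007 -0.0019  0.0007]
[-45.6 -12.3]
```

Emit:
play_rows(
  plan=[
    [[-0.1,-0.03,0,0,0,0,0],[-0.19,-0.06,0,0,0,0,0],[0,0,0.35,0,0,0,0],[0,0,0.5,0,0,0,0],[0,0,0.5,0,0,0,0],[0,0,0.37,0,0,0,0],[0,0,0,0,0,0,0],[0.1,0.03,0,0,0,0,0],[0.1,0.03,0,0,0,0,0]],
  ],
)

```text
time_s: 6.3
position: [0.6055, -0.0906, 0.1279]
tcp_rot: [[0.731, 0.304, 0.611], [0.233, -0.953, 0.196], [0.641, -0.001, -0.767]]
force: [-0.0, -0.3, -1.1]
opening: 0.499
```

```bash
python3 -c "
from h import *
st()"
```

```text
t 6.3 TCP stand mm [-97.1  -8.8] z 127.9 F stand [-0.1 -0.3] -1.07 op 0.5 q [-34.  35. 115.  85.  30. -39.]
rot left shares p50 [-0.     -0.0007 -0.    ]
```

Emit:
play_rows(
  plan=[
    [[0.038,0.012,0,0,0,0,0],[0.042,0.0134,0.029,0,0,0,0],[0.042,0.0134,0.029,0,0,0,0],[0.042,0.0134,0.029,0,0,0,0],[0.042,0.0134,0.029,0,0,0,0],[0.042,0.0134,0.029,0,0,0,0]],
  ],
)

```text
time_s: 6.9
position: [0.6176, -0.0868, 0.1358]
tcp_rot: [[0.731, 0.304, 0.611], [0.234, -0.953, 0.195], [0.641, 0.0, -0.767]]
force: [-0.8, 0.9, -0.4]
opening: 0.496
```

```bash
python3 -c "
from h import *
st()"
```

```text
t 6.9 TCP stand mm [-84.4  -8.8] z 135.8 F stand [-0.45  1.13] -0.38 op 0.5 q [-33.  34. 114.  82.  30. -34.]
rot left shares p50 [ 0.0003 -0.0006 -0.0001]
```

```bash
python3 -c "
from h import *
crop('side',capture('side'),240,120,350,215,6,'pics/s4.png')"
```

```text
(no output)
```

View pics/s4.png

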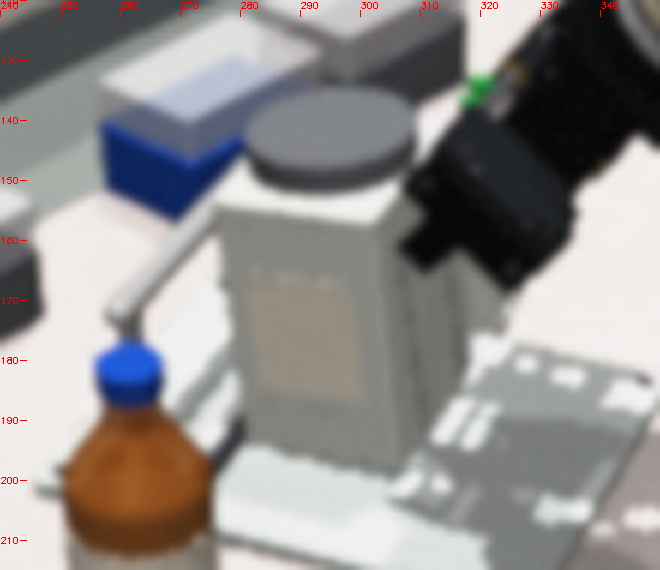

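The jar is tipping as planned: its side edges lean toward the bar, and the fingers are on the back face at (308,162).

Emit:
play_rows(
  plan=[
    [[0.042,0.0136,0.025,0,0,0,0],[0.042,0.0136,0.025,0,0,0,0],[0.042,0.0136,0.025,0,0,0,0],[0.042,0.0136,0.025,0,0,0,0],[0.042,0.0136,0.025,0,0,0,0],[0.038,0.012,0.018,0,0,0,0],[0.03,0.01,0.014,0,0,0,0],[0.02,0.006,0.009,0,0,0,0],[0.02,0.006,0.009,0,0,0,0]],
  ],
)

```text
time_s: 7.85
position: [0.6335, -0.0817, 0.1447]
tcp_rot: [[0.731, 0.304, 0.611], [0.234, -0.953, 0.195], [0.641, 0.0, -0.767]]
force: [-1.7, -0.8, 0.6]
opening: 0.499
```

```bash
python3 -c "
from h import *
st()"
```

```text
t 7.85 TCP stand mm [-67.8  -8.9] z 144.7 F stand [-1.9  -0.23] 0.64 op 0.5 q [-31.  33. 112.  79.  30. -29.]
rot left shares p50 [ 0.0003 -0.0005 -0.    ]
```

Emit:
play_rows(
  plan=[
    [[0.02,0.006,0.009,0,0,0,0],[0.02,0.006,0.009,0,0,0,0],[0.02,0.006,0.009,0,0,0,0],[0.02,0.006,0.009,0,0,0,0],[0,0,0,0,0,0,0]],
  ],
)

```text
time_s: 8.35
position: [0.6376, -0.0805, 0.1465]
tcp_rot: [[0.731, 0.304, 0.611], [0.234, -0.953, 0.195], [0.641, 0.0, -0.767]]
force: [-0.9, -0.4, 0.8]
opening: 0.499
```

Emit:
play_rows(
  plan=[
    [[0.02,0.006,0.008,0,0,0,0],[0.02,0.006,0.008,0,0,0,0],[0,0,0,0,0,0,0]],
  ],
)

```text
time_s: 8.65
position: [0.6385, -0.0801, 0.1467]
tcp_rot: [[0.732, 0.304, 0.61], [0.234, -0.953, 0.194], [0.64, 0.001, -0.769]]
force: [-5.2, -1.9, 2.6]
opening: 0.499
```

That is contact with the bar: the force rose to about 5.5 N with the motion blocked. Holding here.

Emit:
play_rows(
  plan=[
    [[0,0,0,0,0,0,0],[0,0,0,0,0,0,0],[0,0,0,0,0,0,0],[0,0,0,0,0,0,0],[0,0,0,0,0,0,0],[0,0,0,0,0,0,0]],
  ],
)

```text
time_s: 9.25
position: [0.6385, -0.0801, 0.1467]
tcp_rot: [[0.732, 0.304, 0.61], [0.234, -0.953, 0.194], [0.64, 0.0, -0.768]]
force: [-5.3, -2.0, 1.9]
opening: 0.502
```

```bash
python3 -c "
from h import *
st();crop('side',capture('side'),240,120,350,215,6,'pics/s5.png')"
```

```text
t 9.25 TCP stand mm [-62.5  -8.8] z 146.7 F stand [-5.65 -0.25] 1.92 op 0.5 q [-31.  33. 111.  77.  29. -27.]
rot left shares p50 [ 0.0005 -0.0011  0.0001]
```

View pics/s5.png

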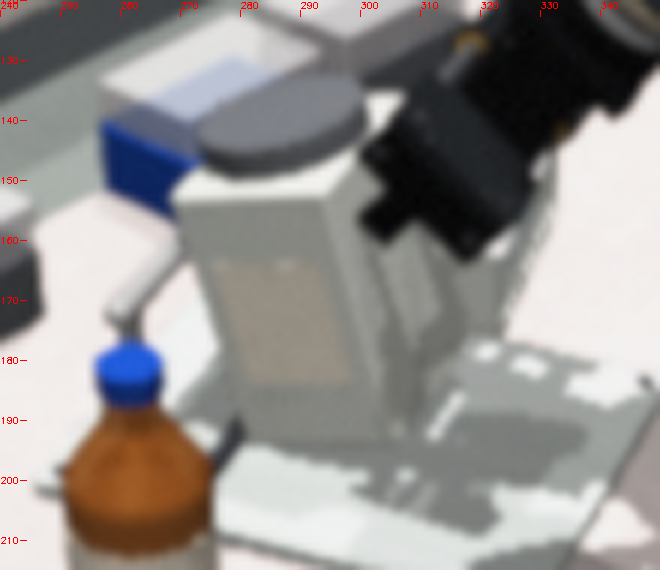

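The jar leans visibly on the bar, with its left edge running from (270,153) to (281,194), and the force is steady. I'll hold for another 2.4 s.

Emit:
play_rows(
  plan=[
    [[0,0,0,0,0,0,0],[0,0,0,0,0,0,0],[0,0,0,0,0,0,0],[0,0,0,0,0,0,0],[0,0,0,0,0,0,0],[0,0,0,0,0,0,0],[0,0,0,0,0,0,0],[0,0,0,0,0,0,0],[0,0,0,0,0,0,0],[0,0,0,0,0,0,0],[0,0,0,0,0,0,0],[0,0,0,0,0,0,0]],
  ],
)

```text
time_s: 10.5
position: [0.6385, -0.0801, 0.1467]
tcp_rot: [[0.732, 0.304, 0.61], [0.234, -0.953, 0.194], [0.64, 0.0, -0.768]]
force: [-5.9, -1.6, 1.8]
opening: 0.498
```

Emit:
play_rows(
  plan=[
    [[0,0,0,0,0,0,0],[0,0,0,0,0,0,0],[0,0,0,0,0,0,0],[0,0,0,0,0,0,0],[0,0,0,0,0,0,0],[0,0,0,0,0,0,0],[0,0,0,0,0,0,0],[0,0,0,0,0,0,0],[0,0,0,0,0,0,0],[0,0,0,0,0,0,0],[0,0,0,0,0,0,0],[0,0,0,0,0,0,0]],
  ],
)

```text
time_s: 11.7
position: [0.6385, -0.0801, 0.1467]
tcp_rot: [[0.732, 0.304, 0.61], [0.234, -0.953, 0.194], [0.64, 0.0, -0.768]]
force: [-4.9, -1.2, 1.7]
opening: 0.498
```

Emit:
play_rows(
  plan=[
    [[-0.03,-0.0096,-0.014,0,0,0,0],[-0.03,-0.0096,-0.014,0,0,0,0],[-0.03,-0.0096,-0.014,0,0,0,0],[-0.03,-0.0096,-0.014,0,0,0,0],[-0.03,-0.0096,-0.015,0,0,0,0],[-0.03,-0.0096,-0.015,0,0,0,0],[-0.03,-0.0096,-0.016,0,0,0,0],[-0.03,-0.0096,-0.016,0,0,0,0],[-0.03,-0.0096,-0.017,0,0,0,0],[-0.03,-0.0096,-0.017,0,0,0,0],[-0.03,-0.0096,-0.018,0,0,0,0],[-0.03,-0.0096,-0.018,0,0,0,0]],
  ],
)

```text
time_s: 12.9
position: [0.6213, -0.0859, 0.1377]
tcp_rot: [[0.731, 0.304, 0.611], [0.234, -0.953, 0.195], [0.641, 0.0, -0.767]]
force: [-3.3, 0.2, 4.0]
opening: 0.504
```

```bash
python3 -c "
from h import *
st();crop('side',capture('side'),240,120,350,215,6,'pics/s6.png')"
```

```text
t 12.9 TCP stand mm [-80.7  -9.1] z 137.7 F stand [-3.11  1.23] 4.02 op 0.5 q [-33.  34. 113.  82.  30. -33.]
rot left shares p50 [ 0.0003 -0.0006  0.    ]
```

View pics/s6.png

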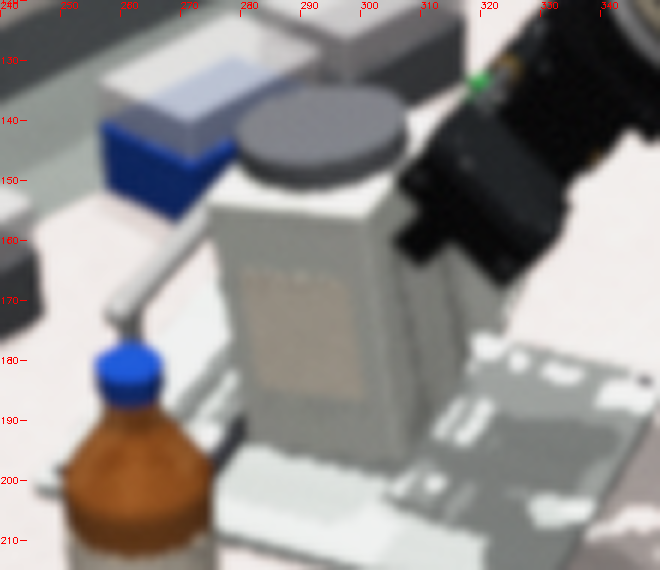

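The jar is following the fingers down and is at about 7°, with the foot still at the kerb. I'll continue to level and slightly past.

Emit:
play_rows(
  plan=[
    [[-0.03,-0.0096,-0.02,0,0,0,0],[-0.03,-0.0096,-0.02,0,0,0,0],[-0.03,-0.0096,-0.021,0,0,0,0],[-0.03,-0.0096,-0.021,0,0,0,0],[-0.03,-0.0096,-0.021,0,0,0,0],[-0.03,-0.0096,-0.021,0,0,0,0],[-0.025,-0.008,-0.018,0,0,0,0],[-0.025,-0.008,-0.018,0,0,0,0],[-0.025,-0.008,-0.015,0,0,0,0],[-0.025,-0.008,-0.01,0,0,0,0],[-0.025,-0.008,0,0,0,0,0],[-0.025,-0.008,0,0,0,0,0]],
  ],
)

```text
time_s: 14.15
position: [0.6049, -0.0911, 0.1282]
tcp_rot: [[0.731, 0.304, 0.611], [0.234, -0.953, 0.195], [0.641, 0.0, -0.768]]
force: [-0.8, 0.7, -0.2]
opening: 0.5
```

```bash
python3 -c "
from h import *
st()"
```

```text
t 14.15 TCP stand mm [-97.9  -9.1] z 128.2 F stand [-0.49  0.94] -0.16 op 0.5 q [-34.  34. 115.  85.  30. -39.]
rot left shares p50 [ 0.0003 -0.0007 -0.    ]
```

Emit:
play_rows(
  plan=[
    [[-0.025,-0.008,0,0,0,0,0],[-0.025,-0.008,0,0,0,0,0],[-0.03,-0.01,0,0,0,0,0],[-0.04,-0.013,0,0,0,0,0],[-0.1,-0.03,0,0,0,0,0],[-0.3,-0.1,0,0,0,0,0],[-0.4,-0.13,0.1,0,0,0,0],[-0.4,-0.15,0.3,0,0,0,0],[-0.4,-0.3,0.3,0,0,0,0],[-0.3,-0.4,0.3,0,0,0,0],[-0.2,-0.5,0.3,0,0,0,0],[-0.1,-0.5,0.2,0,0,0,0]],
  ],
)

```text
time_s: 15.35
position: [0.4877, -0.1991, 0.2044]
tcp_rot: [[0.731, 0.304, 0.611], [0.233, -0.953, 0.194], [0.641, 0.0, -0.767]]
force: [0.1, -0.2, -0.0]
opening: 0.5
```

```bash
python3 -c "
from h import *
st()
crop('top',capture('top'),275,110,375,205,4,'pics/a.png');crop('side',capture('side'),245,125,345,220,4,'pics/b.png')
cv2.imwrite('pics/d.png',np.hstack([cv2.imread('pics/a.png'),cv2.imread('pics/b.png')]))"
```

```text
t 15.35 TCP stand mm [-242.4  -76.3] z 204.4 F stand [ 0.02 -0.26] -0.03 op 0.5 q [-57.  23. 119.  61.  45. -32.]
rot left shares p50 [ 0.0003 -0.0006  0.0002]
```

View pics/d.png

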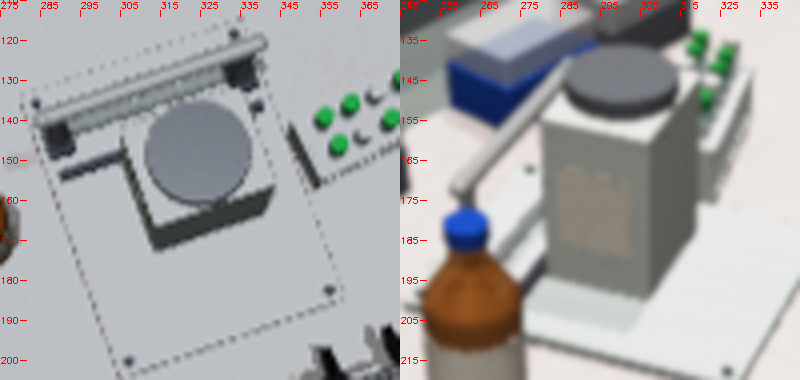

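```bash
python3 -c "
from h import *
o,R,th,_=stand()
L=lambda u,v,z:(R.T@(px2w('top',u,v,z)[:2]-o)*1e3).round(1)
print('lid',L(324.6,148.2,.18));a,b=L(312.5,167.5,.162),L(343.75,156.5,.162);print(a,b,np.degrees(np.arctan2(b[0]-a[0],a[1]-b[1])))
print(L(314.2,172.5,.012),L(341.2,163.8,.012))"
```

```text
lid [-47.6 -11.9]
[-92.7  46.3] [-92. -65.] 0.3603460633872326
[-89.2  38.2] [-91.4 -66.9]
```

The toe is about 2.6 mm from the kerb and 12 mm off its middle. The jar is square to about 0.4° and standing level, and the hand is clear.

```bash
python3 -c "
from rig import *
print(hand_in())"
```

```text
the job is handed in; nothing more can be done
None
```

I pushed the jar home to the kerb and tipped it onto the rest bar. I held it there for about 3 s, eased it back to level and took the hand away. I handed the job in at about 15.4 s of the 58 s allowed; the interface gave no verdict.

- **At the kerb:** before tipping, the lid position put the toe about 1 mm from the kerb, with the jar square to about 1°.
- **On the bar:** the lean was about 16°, worked out from the measured bar position; the picture showed the jar leaning on the bar. The hand force held steady at about 5–6 N. The force on the bar itself can't be read; I estimate about 4 N.
- **Final check, from the pictures:** the toe was about 2.6 mm short of the kerb and 12 mm off its middle, with the jar square within about 1° and looking level. The wrist force was about zero, and the amber bottle and rack looked unmoved. I did not recheck the tub, beaker, clear bottle or tray, but the arm passed above or well clear of them.

No check failed. The lid and the jar's lower edge agreed on its position to about 3 mm.

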